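# Find firm footing for a machinist's jack

## Robot

A 6-joint arm with a two-finger parallel gripper is mounted at the origin on the work surface. World frame = base frame: x ahead of the robot, y to its left, z up, the work surface at z = 0. Lengths are in m, angles in rad, forces in N, time in s.
With the tool pointing down it reaches from about 0.35 to 0.775 m from the base axis. Payload 7.3 kg.
Tool frame: the origin (TCP) lies at the very end of the fingers, on their centre line; the grasp point (between the pads) lies robot.pinch_z behind it (robot.pinch_z is the distance from the TCP to the grasp point, in m); y points along the fingers, z is the direction in which the jaws open and shut, and the axes are right-handed (so a half turn about y gives the same grasp; the last joint's range is limited). The gripper opens to 92 mm and grips with 3 to 60 N. Pads are 19 mm wide; open, the fingers measure 130 mm over their backs; the gripper's body (75 mm by 190 mm) begins 47 mm behind the grasp point.
Start: joints at [-1.315, 0.342, 1.524, -0, 1.275, -0.146], TCP at [0.205, -0.483, 0.227] pointing down, gripper open.
Joint ranges: [-2.53, 2.53], [-0.77, 2.02], [0.04, 2.7], [-1, 4.14], [0.28, 2.66], [-3.11, 3.11]. Speed limits (rad/s): [2.57, 2.57, 3.14, 3.14, 3.14, 3.14].

## Interface

Orientations are given as [roll, pitch, yaw] about the fixed x, y, z axes, in that order (R = Rz(yaw) Ry(pitch) Rx(roll)).
In Python, from cell import status, viewer, robot gives the robot as it stands. The module is installed in compiled form; this text tells all that it offers.
- The arm moves only by the shell command python3 -m pendant 'ROWS' [FORCE]. ROWS is JSON, a list that holds one entry, the list of rows, each a list of 7 numbers: the shift along the tool's x, y, z in cm, then the turn, a rotation vector about the tool's x, y, z in rad, then the finger opening in cm, from 0 to 9.18. A call has 1 to 20 rows; each row is the pose to reach, as a shift and turn from the pose commanded when the call began, along the tool's axes at that moment; what a row does not reach only later rows make up. A row lasts 1/10 s, in which the tool goes at most 50 mm and 8.59 degrees, less where a joint would pass 70% of its speed; a pose out of reach is approached as far as the arm can. A call with a gripper value outside its range is refused whole. The fingers move at their own pace and stop on an object; FORCE is the grip in N (left out, the last holds). Time passes only in rows, so rows that repeat a pose let the fingers close. It gives the time, the measured TCP pose, the force and the opening at its end, in the units of the state.
- status.observe(): the state, without advancing time (a new reading comes with each control period).
- viewer.read_camera(name): name is "scene" or "top"; returns a dict with "image" (420x560x3 uint8, red, green, blue), "range_z" (420x560 float32, m along the optical axis (not along the pixel's ray), 0 where there is no reading), "fx", "fy", "cx", "cy" (pixels), "camera_from_world" (4x4, takes a point from world to camera coordinates). Camera axes: x right, y up, looking along -z (the intrinsics and any distortion apply to the point x, -y, -z); pixel columns grow to the right and rows downward; lengths in m; the calibration is good to about 2 mm. A picture is of the moment at which its call begins.
- robot.hand_in(): hands the job in, once; it reports no verdict.
The state is a dict: "time": time; "qpos": joint angles; "qvel": joint speeds; "joint_efforts": joint torques, N m; "tool_pos": TCP position; "tool_rot": TCP orientation; "contact_force": force on the tool from outside, world axes, zero at the start; "torque": the same for the moment, N m; "opening": finger opening in m.
Only numpy, scipy, OpenCV 4.12 (cv2) and the standard library are available. Lean on these libraries where they do the work, as an engineer would, in place of code of your own. Each camera call takes 0.05 s, during which the arm holds its last target. There are 200 camera calls.

## Task

The sheet cover of the grey drip tray is carried by a single crossbar hidden under its line of dark rivets. Take the machinist's jack, press its foot on the open long side of the cover until you see that side dip, then move along to the rivets and press the jack down firmly there, where the cover does not give. Leave the jack standing upright on that spot, in the gap between the two pairs of rivets.

Things in the scene. Friction and masses are not known exactly. Their poses are not given: they have to be found in the camera images.
- jack_center (a point): Centre, half-way up (45 mm over its underside), of the machinist's jack: loose, dark steel, round, upright, 90 mm tall, 0.3 kg; foot 54 mm across, straight body 34 mm across from 18 to 66 mm up (grip here, any yaw), thin neck, 30 mm pad on top. Stands on the bench (z = 0). The open tube (75 mm tall) and thin-stemmed engine valve (115 mm) near it are not needed.
- rib (a point): Mid rivet line, on the top face of the tray's aluminium cover (180 x 300 mm, 8 thick, top 50 mm over the bench), over the hidden crossbar. x runs along crossbar and rivets (12 mm, flush, at x = +-58 and +-76 mm), z up. In y the sheet reaches 100 mm to +y (short side) and 200 mm to -y (long side, black vent slots at y = -170 mm, unsupported). Tray fixed; place and yaw vary.
- cover (a joint): Rocking of the cover about the crossbar, rad: 0 level, positive when the long (-y) side is down; springs back when let go, stops at 0.12 either way. Stiffness 6 N m per rad: pressed at y = -110 mm, 3 N lowers that point about 6 mm (0.055 rad). Pressed over the crossbar it does not give.
Not all that is in view belongs to the job. What is shaped like the part that bears jack_center but red is not meant.

How it is judged:
On the way, in this order (a step that is already met when the one before it is completed fails the run):
1. the jack's foot, pressed on the long side of the cover (more than 60 mm from the rivet line), dips that side by more than 0.03 rad (contact force between jack and cover above 1 N and value of joint cover above 0.03 rad and y of jack_center in the frame of rib below -0.06 m), for 0.1 s.
2. the jack is pressed down on the cover over the crossbar with more than 5 N, within 18 mm of the rivet line and 40 mm of its middle (contact force between jack and cover above 5 N and y of jack_center in the frame of rib between -0.018 and 0.018 m and x of jack_center in the frame of rib between -0.04 and 0.04 m), for 0.1 s.
At the end, for the whole second after the job is handed in: The jack stands upright (within 0.1 rad) and still on its foot on the cover, its axis within 18 mm of the rivet line and within 40 mm of that line's middle, with the cover level within 0.02 rad (y of jack_center in the frame of rib between -0.018 and 0.018 m and x of jack_center in the frame of rib between -0.04 and 0.04 m and z of jack_center in the frame of rib between 0.04 and 0.05 m and angle between jack_center's own z axis and vertical below 0.1 rad and value of joint cover between -0.02 and 0.02 rad and linear speed of jack below 0.02 m/s); the robot touches nothing.
It also fails if it takes over 42 s, if anything falls off the work surface, if the arm or the gripper's body presses on something with over 40 N, if the wrist force passes 120 N, or if a joint passes its speed limit or range.

## Working session

There is one attempt and no reset: what is moved stays moved. The work goes in short steps, Python scripts to look and compute and a shell command to move; the robot and the scene stay as the last step left them, time stands still between calls to the robot, and variables do not carry over. Pictures are saved under pics/ and viewed, about 8 in all and at most 12, crops included, and the job is handed in when it is done.

```bash
mkdir -p pics; cat > h.py <<'E'
import numpy as np, cv2
from cell import status, viewer, robot
def cam(n,f=None):
    c=viewer.read_camera(n)
    if f: cv2.imwrite('pics/'+f,c['image'][:,:,::-1])
    return c
def pts(c):
    z=c['range_z'].astype(float); v,u=np.mgrid[:z.shape[0],:z.shape[1]]
    P=np.stack([(u-c['cx'])/c['fx']*z,-(v-c['cy'])/c['fy']*z,-z,np.ones_like(z)],-1)
    return (P@np.linalg.inv(c['camera_from_world']).T)[...,:3]
def ray(c,u,v,h):
    M=np.linalg.inv(c['camera_from_world']); d=M[:3,:3]@[(u-c['cx'])/c['fx'],-(v-c['cy'])/c['fy'],-1]; o=M[:3,3]
    return o+d*(h-o[2])/d[2]
E
python3 - <<'E'
from h import *
c=cam('top','top1.png'); d=cam('scene','scene1.png')
for k in (c,d):print(k['fx'],k['cx'],k['cy'],k['camera_from_world'].round(3).tolist(), (k['range_z']>0).mean())
print(status.observe(),robot.pinch_z)
E
```

```text
388.2447180555862 279.91223730652547 209.40433448800005 [[-0.017, -1.0, -0.024, -0.018], [0.996, -0.019, 0.082, -0.614], [-0.083, -0.023, 0.996, -0.716], [0.0, 0.0, 0.0, 1.0]] 0.9961819727891157
490.7934326550797 280.2784211926243 214.34144938146383 [[0.036, 0.999, -0.004, 0.025], [-0.594, 0.025, 0.804, 0.294], [0.803, -0.026, 0.595, -1.632], [0.0, 0.0, 0.0, 1.0]] 0.991938775510204
{'time': 0.1, 'qpos': array([-1.31497893e+00,  3.42644657e-01,  1.52491500e+00,  9.04290538e-06,
        1.27539833e+00, -1.45960451e-01]), 'qvel': array([ 0.00020819, -0.00080505, -0.00278166,  0.00157631, -0.00106805,
        0.00113332]), 'joint_efforts': array([ 1.34532656e-03, -4.32002413e+01, -2.44695532e+01,  7.18681561e-02,
        5.26840962e-02, -4.20580682e-05]), 'tool_pos': array([ 0.20525421, -0.48282332,  0.22612108]), 'tool_rot': array([-1.57214588e+00,  2.07133436e-04, -2.73981758e+00]), 'contact_force': array([-0.1196819 , -0.00162097,  0.02734733]), 'torque': array([ 0.03695239,  0.04251811, -0.00359418]), 'opening': 0.09145054481724875} 0.0188
```

View pics/top1.png

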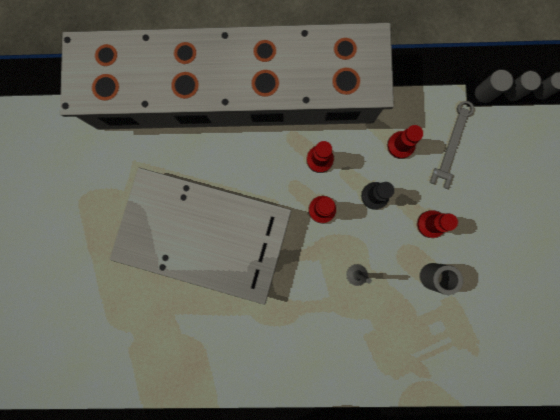

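View pics/scene1.png

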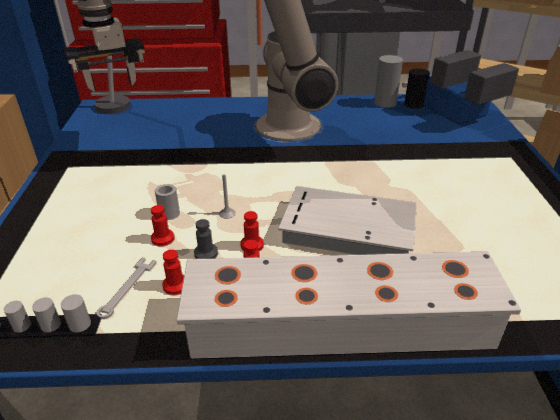

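The top view shows the dark jack at about (377,195), with red look-alikes around it. The rivets are at (186,187), (184,197), (165,258) and (163,267), and the slots are at about (263,252), on the long side.

```bash
python3 - <<'E'
from h import *
c=cam('top');P=pts(c);I=c['image'].astype(int)
def blob(m,h=None,amin=8):
    n,l,s,ce=cv2.connectedComponentsWithStats(m.astype(np.uint8))
    for i in range(1,n):
        if s[i,4]>=amin: print(s[i].tolist(),ce[i].round(1),(ray(c,*ce[i],h).round(4) if h else ''),np.median(P[l==i],0).round(3))
z=P[...,2]
reg=np.zeros(z.shape,bool);reg[120:310,300:480]=1
print('pads z~.09');blob(reg&(z>.08)&(z<.1),.09)
print('feet z 5-20');blob(reg&(z>.008)&(z<.03),.018)
reg=np.zeros(z.shape,bool);reg[165:305,105:295]=1
print('dark on cover');blob(reg&(I.sum(2)<170)&(z>.035),.05)
m=reg&(z>.04)&(z<.065); n,l,s,_=cv2.connectedComponentsWithStats(m.astype(np.uint8));k=1+s[1:,4].argmax()
r=cv2.minAreaRect(np.argwhere(l==k)[:,::-1].astype(np.float32));print([ray(c,*p,.05).round(4).tolist() for p in cv2.boxPoints(r)],np.median(z[l==k]))
s=cam('scene');Q=pts(s);J=s['image'].astype(int)
w=(J.sum(2)<170)&(np.abs(Q[...,2]-.045)<.04)&(Q[...,0]>.5)&(Q[...,0]<.8)&(Q[...,1]<-.1)&(Q[...,1]>-.4)
v,u=np.nonzero(w);print(u.mean(),v.mean(),np.median(Q[w],0))
for a,b in((.02,.06),(.08,.1)):
    q=w&(Q[...,2]>a)&(Q[...,2]<b);print(q.sum(),Q[q].min(0).round(3) if q.any() else'',Q[q].max(0).round(3) if q.any() else'')
E
```

```text
pads z~.09
[405, 125, 18, 18, 250] [413.5 133.4] [ 0.7376 -0.2674  0.09  ] [ 0.738 -0.268  0.089]
[315, 141, 17, 17, 230] [322.8 149.2] [ 0.713 -0.108  0.09 ] [ 0.713 -0.108  0.089]
[376, 182, 18, 17, 245] [384.5 190. ] [ 0.6387 -0.213   0.09  ] [ 0.639 -0.214  0.089]
[317, 197, 18, 17, 234] [325.3 205.2] [ 0.614  -0.1098  0.09  ] [ 0.614 -0.11   0.089]
[438, 214, 20, 17, 260] [447.7 221.8] [ 0.5814 -0.3187  0.09  ] [ 0.581 -0.319  0.089]
[362, 276, 5, 6, 12] [363.6 278.1] [ 0.4879 -0.1716  0.09  ] [ 0.488 -0.171  0.091]
feet z 5-20
[300, 120, 75, 4, 226] [335.1 121.3] [ 0.7851 -0.14    0.018 ] [ 0.785 -0.14   0.018]
[388, 131, 27, 27, 316] [397.9 146.8] [ 0.7317 -0.2598  0.018 ] [ 0.728 -0.257  0.014]
[306, 146, 28, 26, 279] [317.8 162.3] [ 0.7046 -0.1043  0.018 ] [ 0.702 -0.101  0.014]
[434, 170, 4, 6, 9] [435.3 172.8] [ 0.6792 -0.3292  0.018 ] [ 0.68  -0.332  0.009]
[445, 171, 5, 6, 10] [447.1 174.2] [ 0.676  -0.3515  0.018 ] [ 0.677 -0.355  0.009]
[361, 182, 28, 27, 288] [371.1 197.3] [ 0.6341 -0.2046  0.018 ] [ 0.63  -0.202  0.014]
[308, 196, 28, 27, 276] [319.2 211.7] [ 0.6083 
[... 541 characters left out ...]
0.15  0.05 ]
[266, 217, 8, 19, 60] [269.7 225.8] [ 0.5817 -0.0105  0.05  ] [ 0.581 -0.011  0.05 ]
[259, 243, 8, 19, 62] [262.2 252.2] [0.5336 0.0038 0.05  ] [0.534 0.004 0.05 ]
[163, 255, 5, 6, 23] [164.9 257.2] [0.5273 0.1831 0.05  ] [0.528 0.183 0.051]
[160, 265, 5, 5, 22] [162.1 266.9] [0.5097 0.1882 0.05  ] [0.51  0.188 0.05 ]
[251, 269, 8, 20, 69] [254.8 278.8] [0.4856 0.018  0.05  ] [0.485 0.018 0.05 ]
[[0.5241, 0.2877, 0.05], [0.7, 0.2398, 0.05], [0.6106, -0.051, 0.05], [0.4397, 0.0013, 0.05]] 0.04947545391352859
193.83147989734817 247.48674080410606 [ 0.65016232 -0.23949059  0.0457707 ]
616 [ 0.585 -0.337  0.02 ] [ 0.757 -0.101  0.06 ]
56 [ 0.593 -0.328  0.08 ] [ 0.754 -0.103  0.085]
```

```bash
R='';  python3 -m pendant '[[[-10,0,-1.6,0,-0.05,0,7.5],[-20,0,-3.2,0,-0.1,0,7.5],[-30,2,-4.7,0,-0.15,0,7.5],[-40,4,-6.3,0,-0.2,0,7.5],[-50.4,8,-7.9,0,-0.244,0,7.5],[-50.4,8,-7.9,0,-0.244,0,7.5],[-50.4,8,-7.9,0,-0.244,0,7.5],[-50.4,8,-7.9,0,-0.244,0,7.5],[-50.4,8,-7.9,0,-0.244,0,7.5],[-50.4,8,-7.9,0,-0.244,0,7.5],[-50.4,8,-7.9,0,-0.244,0,7.5],[-50.4,8,-7.9,0,-0.244,0,7.5],[-50.4,8,-7.9,0,-0.244,0,7.5],[-50.4,8,-7.9,0,-0.244,0,7.5],[-50.4,8,-7.9,0,-0.244,0,7.5],[-50.4,8,-7.9,0,-0.244,0,7.5]]]' 25
python3 - <<'E'
from h import *
cam('scene','s2.png');s=status.observe();print(s['tool_pos'],s['tool_rot'])
E
```

```text
time: 1.8
tool_pos: [0.6378, -0.2144, 0.1474]
tool_rot: [-1.57, 0.0, -2.497]
contact_force: [0.0, 0.5, -0.3]
opening: 0.075
[ 0.637882   -0.21420614  0.14729809] [-1.57015505e+00  2.62536063e-04 -2.49705100e+00]
```

View pics/s2.png

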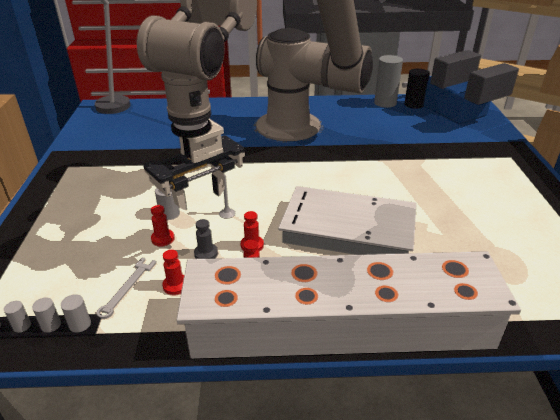

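The gripper hangs over the dark jack at about (205,240), and the red neighbours are clear of the fingers.

```bash
python3 -m pendant '[[[-0.1,3,0,0,0,0,7.5],[-0.1,6,0,0,0,0,7.5],[-0.1,8.5,0,0,0,0,7.5],[-0.1,10,0,0,0,0,7.5],[-0.1,11,0,0,0,0,7.5],[-0.1,11.2,0,0,0,0,7.5],[-0.1,11.2,0,0,0,0,7.5],[-0.1,11.2,0,0,0,0,7.5],[-0.1,11.2,0,0,0,0,3],[-0.1,11.2,0,0,0,0,3],[-0.1,11.2,0,0,0,0,3],[-0.1,11.2,0,0,0,0,3],[-0.1,11.2,0,0,0,0,3],[-0.1,11.2,0,0,0,0,3],[-0.1,11.2,0,0,0,0,3],[-0.1,11.2,0,0,0,0,3]]]' 25
```

```text
time: 3.45
tool_pos: [0.6395, -0.2132, 0.035]
tool_rot: [-1.569, 0.0, -2.496]
contact_force: [1.7, -2.1, 1.5]
opening: 0.0333
```

```bash
python3 -m pendant '[[[0,-3,0,0,0,0,3],[0,-7,0,0,0,0,3],[0,-11,0,0,0,0,3],[0,-13,0,0,0,0,3],[0,-13,0,0,0,0,3],[-1.5,-13,-4.5,0,0,0,3],[-3,-13,-9,0,0,0,3],[-4.7,-13,-13.5,0,0,0,3],[-6.2,-13,-18,0,0,0,3],[-7.8,-12,-22.5,0,0,0,3],[-9.4,-10,-27.2,0,0,0,3],[-9.4,-8,-27.2,0,0,0,3],[-9.4,-7,-27.2,0,0,0,3],[-9.4,-7,-27.2,0,0,0,3],[-9.4,-7,-27.2,0,0,0,3],[-9.4,-7,-27.2,0,0,0,3]]]'
python3 - <<'E'
from h import *
c=cam('scene','s3.png');s=status.observe();print(s['tool_pos'],s['tool_rot'],s['contact_force'],s['opening'])
E
```

```text
time: 5.05
tool_pos: [0.5513, 0.06, 0.1053]
tool_rot: [-1.57, 0.001, -2.497]
contact_force: [0.4, 0.2, -3.4]
opening: 0.0334
[0.55125862 0.06003687 0.10540187] [-1.56976836e+00  1.10274394e-03 -2.49734622e+00] [-0.67327232 -0.5579918  -2.55496457] 0.03338983307044393
```

View pics/s3.png

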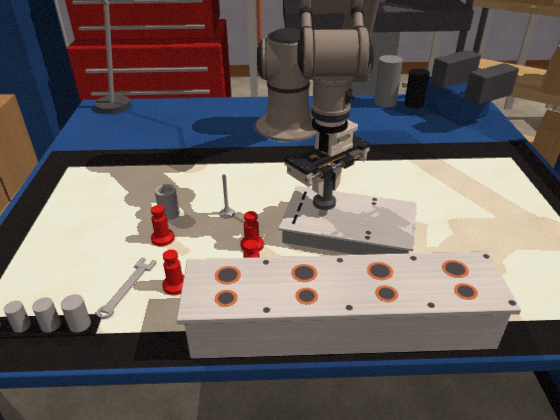

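The jack is upright in the grip at (323,198), above the slotted side of the cover. Next I press down, about 6 mm past contact.

```bash
python3 -m pendant '[[[0,1,0,0,0,0,3],[0,1.6,0,0,0,0,3],[0,2,0,0,0,0,3],[0,2.2,0,0,0,0,3],[0,2.4,0,0,0,0,3],[0,2.6,0,0,0,0,3],[0,2.7,0,0,0,0,3],[0,2.7,0,0,0,0,3],[0,2.7,0,0,0,0,3],[0,2.7,0,0,0,0,3]]]'
python3 - <<'E'
from h import *
c=cam('top','t4.png');P=pts(c);s=status.observe();print(s['tool_pos'],s['tool_rot'],s['contact_force'],s['opening'])
o=np.array([.5826,.1666]);ex=np.array([.9584,-.2852]);ey=np.array([.2852,.9584])
x=(P[...,:2]-o)@ex;y=(P[...,:2]-o)@ey
m=(abs(x)<.085)&(y>-.19)&(y<.09)&(P[...,2]>.02)&(P[...,2]<.07)
print(m.sum(),np.polyfit(y[m],P[...,2][m],1))
for a in np.arange(-.19,.09,.04):
  k=m&(y>a)&(y<a+.02); print(a.round(3),k.sum(),np.median(P[...,2][k]).round(4))
E
```

```text
time: 6.1
tool_pos: [0.5503, 0.061, 0.0778]
tool_rot: [-1.571, -0.0, -2.496]
contact_force: [-3.8, -0.1, 2.2]
opening: 0.0336
[0.55035276 0.06104779 0.07783268] [-1.57084563e+00 -1.45493079e-04 -2.49573977e+00] [-4.34686225 -0.29125397  2.39604592] 0.03314936527921689
3460 [0.08114773 0.04947088]
-0.19 863 0.0347
-0.15 147 0.0379
-0.11 11 0.0418
-0.07 92 0.0449
-0.03 161 0.0478
0.01 232 0.0511
0.05 295 0.0543
0.09 0 nan
  return _methods._mean(a, axis=axis, dtype=dtype,
  ret = ret.dtype.type(ret / rcount)
```

View pics/t4.png

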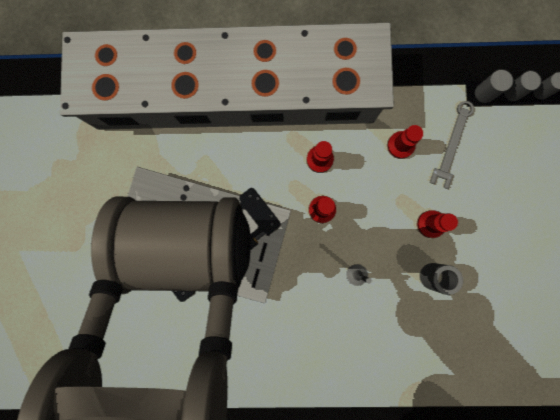

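The top view and depth show the cover tilted about 0.08 rad with the slotted side down, so the dip is confirmed. Next I lift and move to the rivet line.

```bash
python3 -m pendant '[[[0,-1,0,0,0,0,3],[0,-2.5,0,0,0,0,3],[0,-3.5,0,0,0,0,3],[-2,-3.5,-1.5,0,0,0,3],[-4.5,-3.5,-3.2,0,0,0,3],[-7,-3.5,-5,0,0,0,3],[-8.9,-3.5,-6.5,0,0,0,3],[-8.9,-2.5,-6.5,0,0,0,3],[-8.9,-2,-6.5,0,0,0,3],[-8.9,-2,-6.5,0,0,0,3],[-8.9,-2,-6.5,0,0,0,3]]]'
python3 - <<'E'
from h import *
c=cam('scene');s=status.observe();print(s['tool_pos'],s['tool_rot'],s['contact_force'],s['opening'])
cv2.imwrite('pics/s5.png',cv2.resize(c['image'][130:270,260:440,::-1],None,fx=4,fy=4))
E
```

```text
time: 7.25
tool_pos: [0.5823, 0.1655, 0.0976]
tool_rot: [-1.571, -0.001, -2.497]
contact_force: [0.1, -0.4, -3.1]
opening: 0.0331
[0.58254077 0.16558426 0.09789019] [-1.57056713e+00 -9.77867418e-06 -2.49696209e+00] [ 0.95847657  0.41491267 -3.32072964] 0.03274889224081372
```

View pics/s5.png

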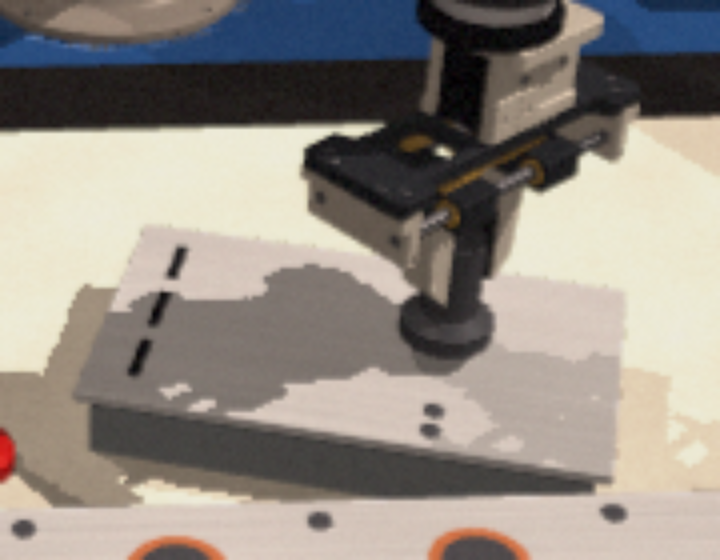

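The jack is upright about 1 cm above the sheet, and its foot is on the rivet line, beside the visible pair at crop (432,420).

```bash
python3 -m pendant '[[[0,0.6,0,0,0,0,3],[0,1,0,0,0,0,3],[0,1.2,0,0,0,0,3],[0,1.3,0,0,0,0,3],[0,1.35,0,0,0,0,3],[0,1.35,0,0,0,0,3],[0,1.35,0,0,0,0,3]]]'
python3 - <<'E'
from h import *
c=cam('scene');s=status.observe();print(s['tool_pos'],s['tool_rot'],s['contact_force'],s['torque'])
P=pts(c);o=np.array([.5826,.1666]);ex=np.array([.9584,-.2852]);ey=np.array([.2852,.9584])
x=(P[...,:2]-o)@ex;y=(P[...,:2]-o)@ey
m=(abs(x)<.085)&(y>-.19)&(y<.09)&(P[...,2]>.03)&(P[...,2]<.06)
print(m.sum(),np.polyfit(y[m],P[...,2][m],1))
E
```

```text
time: 8.0
tool_pos: [0.5825, 0.1664, 0.0848]
tool_rot: [-1.57, 0.0, -2.496]
contact_force: [-3.1, -2.4, 4.9]
opening: 0.0332
[0.5824946  0.16641957 0.08476883] [-1.57035898e+00  2.52979150e-04 -2.49568342e+00] [-2.56087947 -1.24614946  5.3281898 ] [-0.23033945  0.71476168 -0.0295412 ]
5010 [-0.00900892  0.04961241]
```

```bash
python3 -m pendant '[[[0,0.05,0,0,0,0,3],[0,0.1,0,0,0,0,3],[0,0.1,0,0,0,0,3],[0,0.1,0,0,0,0,3],[0,0.1,0,0,0,0,3]]]'
```

```text
time: 8.55
tool_pos: [0.5826, 0.1665, 0.0847]
tool_rot: [-1.57, 0.001, -2.496]
contact_force: [-4.6, -2.0, 11.2]
opening: 0.0333
```

```bash
python3 -m pendant '[[[0,-0.08,0,0,0,0,3],[0,-0.15,0,0,0,0,3],[0,-0.15,0,0,0,0,3.2],[0,-0.15,0,0,0,0,3.5],[0,-0.15,0,0,0,0,4],[0,-0.15,0,0,0,0,5],[0,-0.15,0,0,0,0,7],[0,-0.15,0,0,0,0,7],[0,-0.15,0,0,0,0,7],[0,-0.15,0,0,0,0,7]]]'
python3 - <<'E'
from h import *
c=cam('scene');s=status.observe();print(s['tool_pos'],s['contact_force'])
cv2.imwrite('pics/s6.png',cv2.resize(c['image'][130:270,260:440,::-1],None,fx=4,fy=4))
E
```

```text
time: 9.55
tool_pos: [0.5825, 0.1665, 0.0847]
tool_rot: [-1.571, 0.0, -2.496]
contact_force: [0.2, 0.5, -0.5]
opening: 0.0692
[0.58244304 0.16647964 0.0846864 ] [ 0.15028929 -0.64199446 -1.19259113]
```

View pics/s6.png

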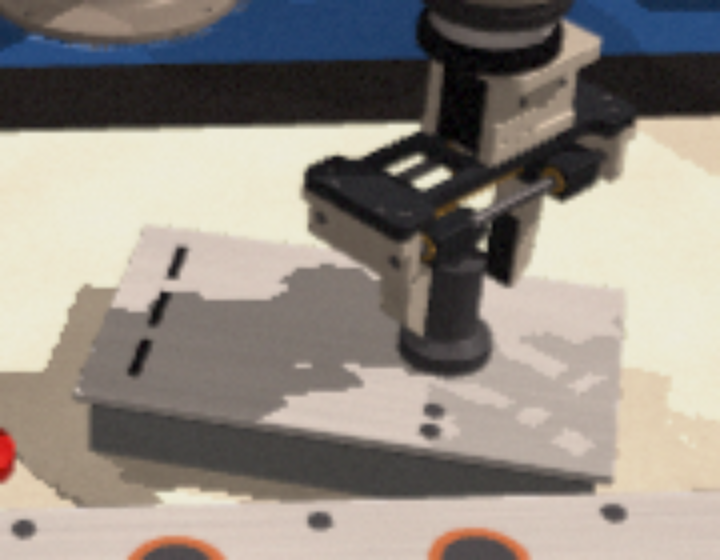

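The jack stands on the sheet at crop (445,350) with the fingers open on both sides. Next I withdraw straight up and then away, towards the robot's start side.

```bash
python3 -m pendant '[[[0,-1,0,0,0,0,7],[0,-3,0,0,0,0,7],[0,-6,0,0,0,0,7],[0,-10,0,0,0,0,7],[0,-14,0,0,0,0,7],[0,-14,0,0,0,0,7],[0,-14,4,0,0,0,7],[0,-14,9,0,0,0,7],[0,-14,14,0,0,0,7],[0,-14,19,0,0,0,7],[0,-14,24,0,0,0,7],[0,-14,29,0,0,0,7],[0,-14,29,0,0,0,7],[0,-14,29,0,0,0,7],[0,-14,29,0,0,0,7]]]'
python3 - <<'E'
from h import *
c=cam('top','t7.png');P=pts(c);I=c['image'].astype(int)
o=np.array([.5826,.1666]);ex=np.array([.9584,-.2852]);ey=np.array([.2852,.9584])
x=(P[...,:2]-o)@ex;y=(P[...,:2]-o)@ey;z=P[...,2]
m=(abs(x)<.085)&(y>-.19)&(y<.09)&(z>.03)&(z<.055)&(I.sum(2)>170);print(m.sum(),np.polyfit(y[m],z[m],1))
for a,b,h in((.13,.148,.14),(.056,.068,.068)):
  k=(abs(x)<.06)&(abs(y)<.06)&(z>a)&(z<b);v,u=np.nonzero(k)
  if len(u): q=ray(c,u.mean(),v.mean(),h)[:2]-o;print(k.sum(),q@ex,q@ey,np.median(z[k]))
s=status.observe();print(s['contact_force'])
E
```

```text
time: 11.1
tool_pos: [0.7565, -0.0639, 0.225]
tool_rot: [-1.571, 0.0, -2.495]
contact_force: [0.8, 1.4, 0.0]
opening: 0.0699
2867 [-0.00077924  0.04963977]
208 -0.0012546979692172986 0.002137543387779851 0.13932254783396858
2 0.016049780982467215 0.017381677618576317 0.062068218377311024
[ 0.40691602  0.23757782 -0.6706143 ]
```

View pics/t7.png

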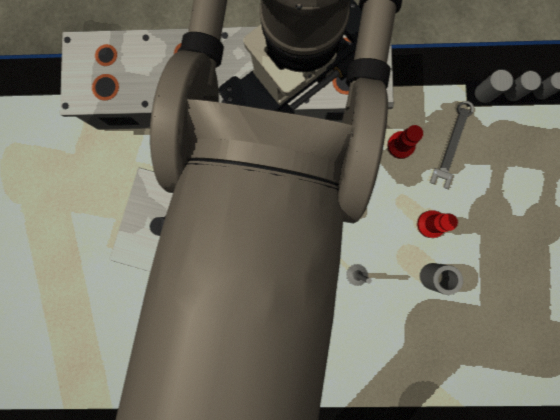

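The top view shows the jack at (157,226). Its pad is within about 2.5 mm of the rib centre at z 0.139, and the cover is level. The arm is clear of everything, so I'm handing in.

```bash
python3 -c "
from cell import robot
print(robot.hand_in())"
```

```text
the job is handed in; nothing more can be done
None
```

I pressed the jack on the long side of the cover, then firmly over the crossbar, and left it standing between the two pairs of rivets. The job is handed in; no verdict is reported. The clock read about 11 s of the 42 s allowed.

- **Long side:** I pressed 110 mm from the rivet line. The depth image showed the cover dipping about 0.08 rad, at roughly 5 N net of the jack's weight.
- **Crossbar:** I pressed with about 14 N net over the rib. The cover did not give. A depth fit from the scene camera during this press read −0.009 rad, against −0.001 rad from the top camera at the end; both are inside the 0.02 limit.
- **Final check:** The top of the jack is about 1 mm along and 2 mm across from the rib centre, at 0.139 m. That matches an upright jack on the 50 mm cover. The wrist force was near zero with the gripper withdrawn.

A second check of the jack's position from its foot was not possible, because the arm hid it in the last picture. No other check failed.

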